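# Set the jogger's speed selector and start it

### The arm

A 6-joint arm with a two-finger parallel gripper is mounted at the origin on the work surface. World frame = base frame: x ahead of the robot, y to its left, z up, the work surface at z = 0. Lengths are in m, angles in rad, forces in N, time in s.
With the tool pointing down it reaches from about 0.275 to 0.725 m from the base axis. Payload 15.9 kg.
Tool frame: the origin (TCP) lies midway between the tips of the shut fingers; the grasp point (between the pads) lies 19 mm behind it; z points along the fingers, y is the direction in which the jaws open and shut (so a half turn about z gives the same grasp; the last joint's range is limited). The gripper opens to 85 mm and grips with 20 to 120 N. Pads are 22 mm wide; open, the fingers measure 114 mm over their backs; the gripper's body (76 mm by 85 mm) begins 54 mm behind the grasp point. The pads swing forward as they close: fully open they stand 13 mm farther back than shut.
Start: joints at [-1.249, 0.213, -0.034, 1.323, 0, 1.571], TCP at [0.158, -0.474, 0.231] pointing down, gripper open.
Joint ranges: [-2.98, 2.98], [-0.74, 1.72], [-1.14, 1.35], [-2.1, 2.04], [-1.57, 1.44], [-3.14, 3.14]. Speed limits (rad/s): [1.89, 1.89, 2.39, 2.57, 3.14, 3.14].

### API

Orientations are given as a 3x3 rotation matrix whose columns are the frame's x, y, z axes.
In Python, from bench import observe, grab_frame, finish_job, recognise gives the robot as it stands. The module is installed in compiled form; this text tells all that it offers.
- The arm moves only by the shell command python3 -m inch 'ROWS' [FORCE]. ROWS is JSON, one flat list of numbers, 7 for each row, row after row: the closure, from 0 (fully open) to 1 (shut), then the shift along the tool's x, y, z in m, then the turn, a rotation vector about the tool's x, y, z in degrees. A call has 1 to 12 rows; each row shifts and turns the pose as measured when the row begins, along the tool's axes as they then stand; what a row does not reach is not made up. A row lasts 1/12 s, in which the tool goes at most 41.7 mm and 7.16 degrees, less where a joint would pass 70% of its speed; a pose out of reach is approached as far as the arm can. A call is refused whole if a number of a shift passes 0.0417 or a number of a turn 7.16, either way. A call with a gripper value outside its range is refused whole. The fingers move at their own pace and stop on an object; FORCE is the grip in N (left out, the last holds). Time passes only in rows, so rows that do not move let the fingers close. It gives the time, the measured TCP pose, the force and the opening at its end, in the units of the state.
- observe(): the state, without advancing time (a new reading comes with each control period).
- grab_frame(name): name is "scene" or "top" or "wrist"; returns a dict with "frame" (384x512x3 uint8, red, green, blue), "fx", "fy", "cx", "cy" (pixels), "rvec" (rotation vector, rad) and "tvec" (3), from world to camera coordinates, as OpenCV has them. Camera axes: x right, y down, z forward; pixel columns grow to the right and rows downward; lengths in m; the calibration is good to about 2 mm. The wrist camera is an equidistant fisheye: a pixel r from the principal point sees the ray r / f radians off the axis. A picture is of the moment at which its call begins. There is no depth.
- finish_job(): hands the job in, once; it reports no verdict.
Trained networks look in the newest picture that a camera, given by its name, has taken for a name from the list of things; names that differ only in an ending like _2 or _b are one class to them, and where a whole thing is asked for, a point or a joint stands for the part that bears it (a point fixed in the world has none). Each returns a list of dicts, best first, with "score" (0 to 1); they miss things now and then, are a little off and sometimes report something else, mostly with a low value. They report only what shows in the picture. A call takes as long as a camera call.
- recognise(thing, camera): "centre" ([x, y, z] in m, in the coordinates of the camera as it stood for that picture, good to about 4 mm: the middle of the surface that is visible of it).
The state is a dict: "t": time; "q": joint angles; "joint_velocities": joint speeds; "joint_efforts": joint torques, N m; "position": TCP position; "tcp_rot": TCP orientation; "contact_force": force on the tool from outside, world axes, zero at the start; "torque": the same for the moment, N m; "width": finger opening in m.
Only numpy, scipy, OpenCV 4.12 (cv2) and the standard library are available. Lean on these libraries where they do the work, as an engineer would, in place of code of your own. Each camera call takes 0.05 s, during which the arm holds its last target.

### The job

Set the book-block jogger running at speed five: with a fingertip, gently push the selector's lever round, counting its clicks, from wherever it stands until it points at the fifth bar clockwise from the off dot, and then press the round start button fully down and let it come up again. Do not take the lever between the fingers, do not press start while the selector is at any other speed, and leave the square stop key and the loose things (spool, jar, brush, weight) alone.

Things in the scene. Friction and masses are not known exactly. Their poses are not given: they have to be found in the camera images.
- jogger: Fixed jogging machine, grey housing 260 (x) x 460 (y) x 70 mm high; origin under its centre, on the table; its x points away from the robot at yaw 0, z up. Deck 70 mm above the table. On its dark -y end, in this frame: selector axis at (0, -130) mm, start button (-88, -165), stop key (-88, -90). Its +y end carries an aluminium tray with a stack of pages, up to 165 mm above the table.
- dial (a joint): Selector angle, rad, growing CLOCKWISE from above; 0 = off (white dot on the deck). Clicks 30 deg (0.5236) apart; speeds 1 to 7 are white bars, longer with speed; speed five = 2.618. Starts at off to speed 3. At value v the lever points 105 deg - v counter-clockwise from the jogger's +x. Springs into the nearest click: pushed past half-way (2 to 6 N) it jumps to the next, ahead of the finger.
- dial_axis (a point): On the selector's axis of rotation, at the height of the lever's top (107 mm above the table). The frame turns with the lever: its x axis points along the lever to the pointing tip, z up. The selector is a black disc of 60 mm diameter, its top 81 mm above the table, that carries the lever.
- dial_lever (a point): In the lever's outer part, 35 mm out from the axis, 95 mm above the table; axes as dial_axis. The lever is a straight black bar 12 mm wide with upright sides, its top 107 mm above the table (26 mm proud of the disc, 37 mm of the deck); it reaches 46 mm from the axis on the pointing side, which has a thin white line, and 18 mm on the other.
- start (a joint): Travel of the start button, m: 0 up, 0.006 fully down (5 N); sprung, comes up by itself. It counts as pressed beyond 0.0045.
- start_top (a point): Centre of the top of the round start button, a grey cap of 30 mm diameter in a black collar of 46 mm, near the deck's front edge on the jogger's -y side; top 92 mm above the table, collar's top 82 mm.
- stop (a joint): Travel of the stop key, m: 0 up, 0.004 down; sprung.
- stop_top (a point): Centre of the top of the square stop key, 22 x 22 mm in a 34 mm square collar, 84 mm above the table; 75 mm to the jogger's +y side of the start button. Not to be pressed.
- spool_mid (a point): Loose wooden thread spool, 28 mm diameter, 36 mm high, standing on the deck's far right corner; this point is its centre. Leave alone.
- jar_mid (a point): Loose glass paste jar with white lid, 68 mm diameter, 85 mm high, on the table at the right; this point is its centre. Leave alone.
- brush_mid (a point): Loose round paste brush, 220 mm long, lying along its x axis on a small rest block, up to 38 mm high; this point is its middle, 19 mm up. Leave alone.
- weight_mid (a point): Loose brass weight, 48 mm diameter, 52 mm high, on the table at the right; this point is its centre. Leave alone.

How it is judged:
On the way, in this order (a step that is already met when the one before it is completed fails the run):
1. the selector stands at speed five (value of joint dial between 2.478 and 2.758 rad), for 0.3 s.
2. the start button is pressed down, the selector still at speed five (all of step 1 and value of joint start above 0.0045 m), for 0.05 s.
At the end, for the whole second after the job is handed in: the selector rests at speed five (2.618 rad, within 0.14 rad), start button and stop key are both up (within 1 mm); start was pressed more than 4.5 mm after the selector had stood at speed five (all of step 1 and velocity of joint dial between -0.1 and 0.1 rad/s and value of joint each of start, stop below 0.001 m); the robot touches nothing.
It fails at once if the start button is pressed (over 2 mm) while the selector is not at speed five (within 0.14 rad) (value of joint start above 0.002 m and not (value of joint dial between 2.478 and 2.758 rad)).
It fails at once if the stop key is pressed (over 1.5 mm) (value of joint stop above 0.0015 m).
It fails at once if the lever is taken between the fingers (y of the grasp point in the frame of dial_lever between -0.005 and 0.005 m and x of the grasp point in the frame of dial_lever between -0.055 and 0.013 m and z of the grasp point in the frame of dial_lever below 0.022 m).
It fails at once if the selector is pushed roughly (over 25 N) (contact force between the fingers and dial above 25 N).
It fails at once if the spool, jar, brush or weight is moved (over 20 mm), lifted or tipped (distance of any of spool_mid, jar_mid, brush_mid, weight_mid from where it was at the start of the episode above 0.02 m or angle between any of spool_mid, jar_mid, brush_mid, weight_mid's own z axis and vertical above 0.5 rad).
It also fails if it takes over 54 s, if anything falls off the work surface, if the arm or the gripper's body presses on something with over 40 N, if the wrist force passes 120 N, or if a joint passes its speed limit or range.

## Working session

There is one attempt and no reset: what is moved stays moved. The work goes in short steps, Python scripts to look and compute and a shell command to move; the robot and the scene stay as the last step left them, time stands still between calls to the robot, and variables do not carry over. Pictures are saved under pics/ and viewed, and the job is handed in when it is done.

```bash
mkdir -p pics
cat > h.py <<'E'
import numpy as np, cv2
from bench import observe, grab_frame, finish_job, recognise
def grab(n,f=None):
    g=grab_frame(n)
    if f: cv2.imwrite('pics/'+f,cv2.cvtColor(g['frame'],cv2.COLOR_RGB2BGR))
    return g
def T(g):
    R=cv2.Rodrigues(np.array(g['rvec'],float))[0]; return R,np.array(g['tvec'],float).ravel()
def c2w(g,p):
    R,t=T(g); return R.T@(np.array(p)-t)
def proj(g,P):
    R,t=T(g); c=R@np.array(P)+t; return g['fx']*c[0]/c[2]+g['cx'],g['fy']*c[1]/c[2]+g['cy']
def unproj(g,u,v,z):
    R,t=T(g); d=R.T@np.array([(u-g['cx'])/g['fx'],(v-g['cy'])/g['fy'],1]); o=-R.T@t
    return o+d*(z-o[2])/d[2]
E
python3 - <<'E'
from h import *
for n in ['top','scene']:
    g=grab(n,n+'0.png')
    for th in ['jogger','dial','start','stop','spool_mid','jar_mid','brush_mid','weight_mid']:
        r=recognise(th,n)
        print(n,th,[(round(x['score'],2),c2w(g,x['centre']).round(3).tolist(),np.round(proj(g,c2w(g,x['centre'])))) for x in r[:2]])
s=observe();print({k:np.round(v,3) for k,v in s.items()})
E
```

```text
top jogger [(0.74, [0.676, -0.078, 0.108], array([214., 145.])), (0.67, [0.561, 0.133, 0.081], array([137., 187.]))]
top dial [(0.91, [0.576, -0.0, 0.08], array([186., 182.]))]
top start [(0.6, [0.488, -0.043, 0.089], array([200., 215.])), (0.37, [0.475, -0.389, 0.03], array([323., 221.]))]
top stop [(0.41, [0.484, 0.032, 0.083], array([173., 216.]))]
top spool_mid [(0.62, [0.569, -0.002, 0.082], array([186., 185.])), (0.55, [0.673, -0.078, 0.105], array([214., 146.]))]
top jar_mid [(0.86, [0.644, -0.398, 0.081], array([330., 160.])), (0.21, [0.573, -0.0, 0.081], array([186., 183.]))]
top brush_mid [(0.93, [0.474, -0.52, 0.031], array([368., 222.]))]
top weight_mid [(0.74, [0.476, -0.389, 0.031], array([323., 221.]))]
scene jogger [(0.95, [0.645, 0.136, 0.071], array([378., 218.]))]
scene dial [(0.76, [0.581, 0.001, 0.086], array([318., 195.]))]
scene start [(0.62, [0.49, -0.041, 0.092], array([299., 171.]))]
scene stop [(0.66, [0.491, -0.391, 0.033], array([163., 187.]))]
scene spool_mid []
scene jar_mid [(0.9, [0.679, -0.398, 0.058], array([146., 228.]))]
scene brush_mid [(0.6, [0.507, -0.519, 0.026], array([114., 192.]))]
scene weight_mid [(0.76, [0.488, -0.391, 0.032], array([164., 187.]))]
{'t': np.float64(0.9), 'q': array([-1.249,  0.213, -0.034,  1.323,  0.   ,  1.571]), 'joint_velocities': array([-0.   , -0.001, -0.002,  0.001, -0.001, -0.002]), 'joint_efforts': array([ 1.0000e-03, -6.8596e+01,  4.8732e+01,  1.0000e-03,  0.0000e+00,
        0.0000e+00]), 'position': array([ 0.158, -0.474,  0.231]), 'tcp_rot': array([[ 0.949,  0.316,  0.   ],
       [ 0.316, -0.949, -0.   ],
       [ 0.   ,  0.   , -1.   ]]), 'contact_force': array([-0.413, -0.183,  0.362]), 'torque': array([-0.003,  0.006, -0.061]), 'width': np.float64(0.086)}
```

Run:
```python
import cv2
a=cv2.imread('pics/top0.png');cv2.imwrite('pics/top0c.png',cv2.resize(a[120:240,110:260],None,fx=5,fy=5,interpolation=cv2.INTER_CUBIC))
```

```text
(no output)
```

View pics/top0.png

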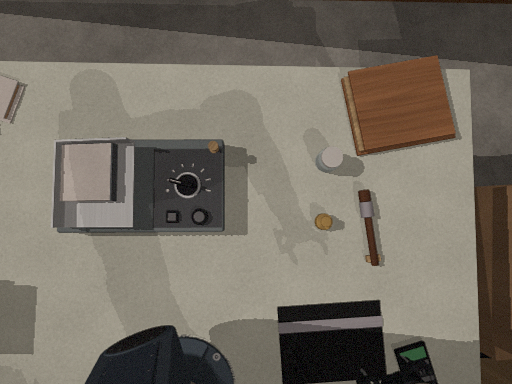

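View pics/top0c.png

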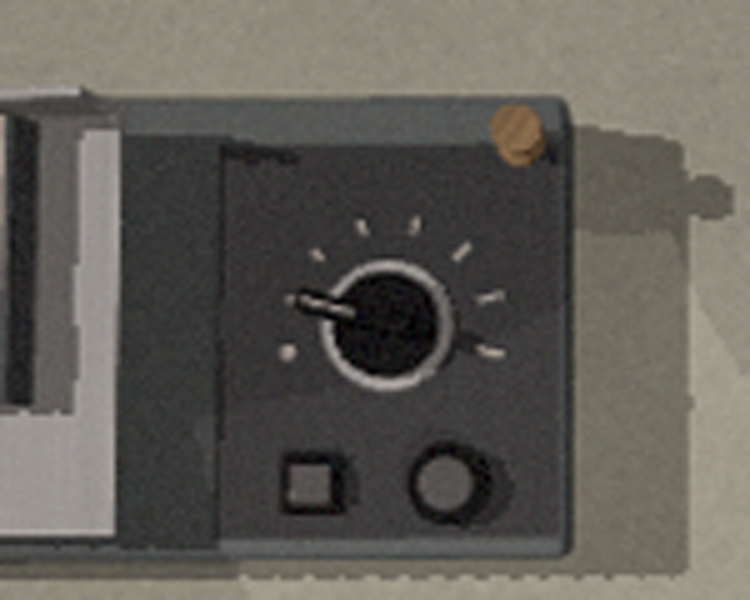

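View pics/scene0.png

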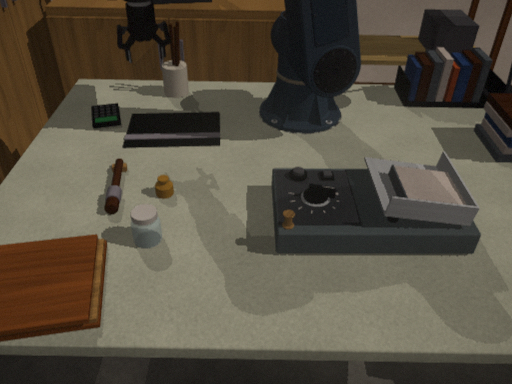

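Run:
```python
from h import *
g=grab('top')
f=lambda a,b,z:unproj(g,a/5+110-.4,b/5+120-.4,z).round(4)
ax=f(387,325,.075);st=f(445,484,.092);sp=f(312,484,.084)
print(ax,st,sp,f(288,352,.07),f(300,293,.107))
A=np.array([[0,-.13],[-.088,-.165],[-.088,-.09]]);B=np.array([ax,st,sp])[:,:2]
a=A-A.mean(0);b=B-B.mean(0)
y=np.arctan2((a[:,0]*b[:,1]-a[:,1]*b[:,0]).sum(),(a*b).sum());print('yaw',np.degrees(y))
R=np.array([[np.cos(y),-np.sin(y)],[np.sin(y),np.cos(y)]]);t=B.mean(0)-R@A.mean(0)
print('org',t,'fit',(A@R.T+t).round(4))
# overlay
im=g['frame'].copy();im=cv2.resize(im[120:240,110:260],None,fx=5,fy=5,interpolation=cv2.INTER_CUBIC)
def dot(P,c):
    u,v=proj(g,P);cv2.circle(im,(int((u-110+.4)*5),int((v-120+.4)*5)),4,c,-1)
W=lambda x,y_,z:np.append(R@[x,y_]+t,z)
for x in(-.13,.13):
  dot(W(x,-.23,.07),(255,0,0))
  for yy in (-.165,-.09): dot(W(-.088,yy,.092 if yy<-.1 else .084),(255,255,0))
for k in range(8):
  a=np.radians(105-30*k);dot(W(.058*np.cos(a),-.13+.058*np.sin(a),.07),(0,255,0))
dot(W(0,-.13,.081),(255,0,255))
a=np.radians(75);dot(W(.046*np.cos(a),-.13+.046*np.sin(a),.107),(0,255,255))
cv2.imwrite('pics/ov.png',im[:,:,::-1])
```

```text
[ 0.5698 -0.0032  0.075 ] [ 0.4824 -0.0395  0.092 ] [0.4814 0.0337 0.084 ] [0.5544 0.0521 0.07  ] [0.5833 0.0387 0.107 ]
yaw 1.2063081565092884
org [0.56715193 0.12653997] fit [[ 0.5699 -0.0034]
 [ 0.4826 -0.0403]
 [ 0.4811  0.0347]]
```

View pics/ov.png

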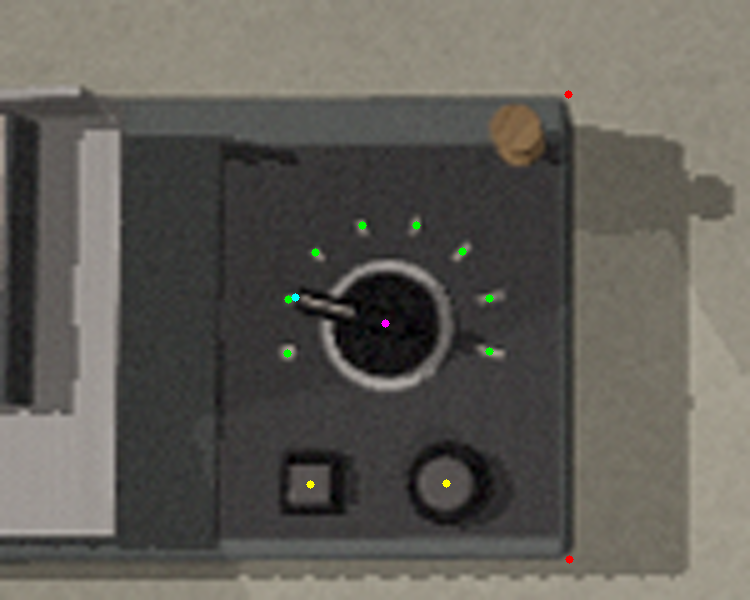

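```bash
python3 -m inch '[1,0,0,-0.02,0,0,3, 1,0.02,-0.03,0,0,0,3, 1,0.02,-0.03,0,0,0,3]' 20; python3 -c "
from h import *
s=observe();print(s['q'].round(3),s['position'],s['tcp_rot'].round(2).tolist())"
```

```text
t: 1.2
position: [0.1818, -0.4094, 0.2512]
tcp_rot: [[0.988, 0.156, -0.0], [0.156, -0.988, -0.0], [-0.001, 0.0, -1.0]]
contact_force: [1.1, -0.3, 0.3]
width: 0.0514
[-1.153e+00  1.030e-01 -1.160e-01  1.352e+00 -1.000e-03  1.832e+00] [ 0.18180174 -0.40941989  0.2511543 ] [[0.99, 0.16, -0.0], [0.16, -0.99, -0.0], [-0.0, 0.0, -1.0]]
```

```bash
python3 -m inch '[1,0,0,0,0,0,-6.75, 1,0,0,0,0,0,-6.75, 1,0,0,0,0,0,-6.75, 1,0,0,0,0,0,-6.75, 1,0,0,0,0,0,-6.75, 1,0,0,0,0,0,-6.75, 1,0,0,0,0,0,-6.75, 1,0,0,0,0,0,-6.75, 1,0,0,0,0,0,-6.75, 1,0,0,0,0,0,-6.75, 1,0,0,0,0,0,-6.75, 1,0,0,0,0,0,-6.75]'; python3 -c "
from h import *
s=observe();print(s['q'].round(3))"
```

```text
t: 2.2
position: [0.1841, -0.4042, 0.2534]
tcp_rot: [[-0.05, 0.999, 0.002], [0.999, 0.05, -0.003], [-0.003, 0.002, -1.0]]
contact_force: [0.2, -0.4, 0.4]
width: -0.0003
[-1.144  0.091 -0.123  1.353  0.     0.377]
```

```bash
python3 -m inch '[1,0.03,0.025,0,0,0,0.3, 1,0.03,0.025,0,0,0,0.3, 1,0.03,0.025,0,0,0,0.3, 1,0.03,0.025,0,0,0,0.3, 1,0.03,0.025,0,0,0,0.3, 1,0.03,0.025,0,0,0,0.3, 1,0.03,0.025,0,0,0,0.3, 1,0.03,0.025,0,0,0,0.3, 1,0.03,0.025,0,0,0,0.3, 1,0.03,0.025,0,0,0,0.3, 1,0.02,0.015,0,0,0,0, 1,0,0,0,0,0,0]'; python3 -c "
from h import *
s=observe();print(s['q'].round(3))"
```

```text
t: 3.2
position: [0.4458, -0.0598, 0.2529]
tcp_rot: [[-0.006, 1.0, 0.006], [1.0, 0.006, -0.005], [-0.005, 0.006, -1.0]]
contact_force: [0.8, -1.4, -0.6]
width: -0.0004
[-0.13   0.101 -0.114  1.35  -0.004  1.435]
```

```bash
python3 -m inch '[1,0.025,0.025,0.01,0,0,0, 1,0.025,0.025,0.02,0,0,0, 1,0.025,0.025,0.02,0,0,0, 1,0.02,0.025,0.02,0,0,0, 1,0,0,0.01,0,0,0, 1,0,0,0,0,0,0]'
python3 - <<'E'
from h import *
s=observe();print(s['position'],s['q'].round(3))
g=grab('wrist','w1.png');g=grab('scene','s1.png')
i=cv2.imread('pics/s1.png');cv2.imwrite('pics/s1c.png',cv2.resize(i[80:270,240:480],None,fx=3,fy=3,interpolation=cv2.INTER_CUBIC))
E
```

```text
t: 3.7
position: [0.551, 0.0409, 0.1706]
tcp_rot: [[-0.008, 1.0, 0.009], [1.0, 0.008, -0.006], [-0.006, 0.009, -1.0]]
contact_force: [-1.0, 0.0, -0.6]
width: 0.0
[0.55102759 0.04087624 0.17055535] [ 0.078  0.33  -0.033  1.199 -0.007  1.641]
```

View pics/w1.png

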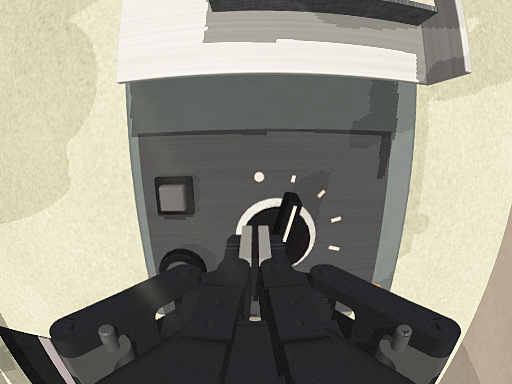

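View pics/s1c.png

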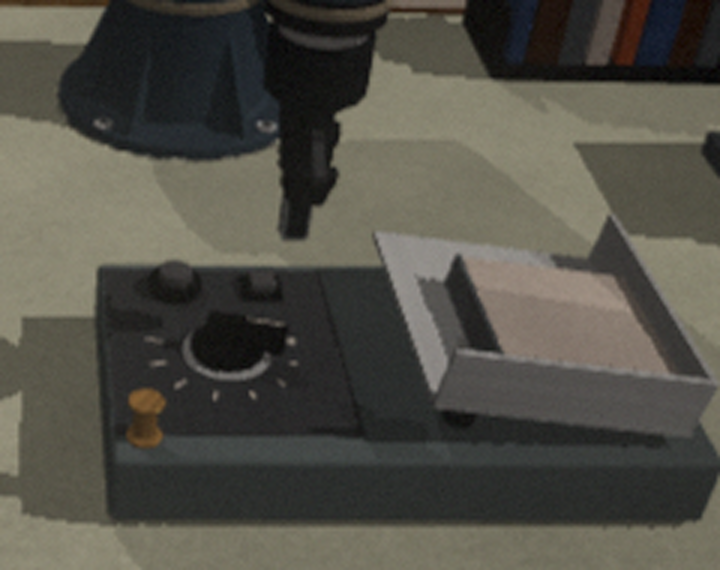

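```bash
python3 -m inch '[1,-0.005,-0.006,0.01,0,0,0, 1,0,0,0.02,0,0,0, 1,0,0,0.015,0,0,0, 1,0,0,0.006,0,0,0, 1,0,0,0,0,0,0]'
python3 - <<'E'
from h import *
s=observe();print(s['position'],s['q'].round(3))
E
```

```text
t: 4.22
position: [0.5464, 0.0305, 0.1276]
tcp_rot: [[-0.002, 1.0, 0.021], [1.0, 0.002, -0.006], [-0.006, 0.021, -1.0]]
contact_force: [-0.6, 0.5, -0.6]
width: -0.0002
[0.54641021 0.03054127 0.12756229] [ 0.06   0.331 -0.143  1.076 -0.007  1.629]
```

```bash
python3 -m inch '[1,0.003,0,0.012,1.2,0.3,0, 1,0.002,0,0.014,0,0,0, 1,0,0,0.008,0,0,0, 1,0,0,0,0,0,0]'
cat > wp.py <<'E'
from h import *
C=np.array([.5699,-.0034])
def st():
    s=observe();p=s['position'];print('pos',p.round(4),'z-axis',s['tcp_rot'][:,2].round(3),'F',np.round(s['contact_force'],1))
    # face angle
    best=None
    for th in np.arange(140,-80,-.5):
        t=np.radians(th);u=np.array([np.cos(t),np.sin(t)]);n=np.array([-u[1],u[0]])
        for hy in(.0145,.009):pass
    v=p[:2]-C
    for hx in(.0145,.009):
        f=lambda th:(v@np.array([-np.sin(th),np.cos(th)]))-(.006+hx*abs(np.sin(th))+.011*abs(np.cos(th)))
        ths=np.radians(np.arange(110,-80,-.5));a=[f(t) for t in ths]
        i=[k for k in range(len(a)-1) if a[k]<0<=a[k+1] or a[k]>=0>a[k+1]]
        print('hx',hx,'dist at lever angles zero-crossings deg',[np.degrees(ths[k]).round(1) for k in i],'r',np.linalg.norm(v).round(4))
    return p
E
python3 - <<'E'
from wp import *
p=st()
for th in range(90,-40,-10):
    t=np.radians(th);u=np.array([np.cos(t),np.sin(t)]);n=np.array([-u[1],u[0]])
    d=.006+.012*abs(n[0])+.011*abs(n[1]);print(th,(C+.032*u+d*n).round(4))
E
```

```text
t: 4.55
position: [0.5485, 0.0337, 0.0986]
tcp_rot: [[0.001, 1.0, 0.006], [1.0, -0.001, -0.0], [-0.0, 0.006, -1.0]]
contact_force: [0.9, -0.5, -0.6]
width: -0.0
pos [0.5485 0.0337 0.0986] z-axis [ 0.006 -0.    -1.   ] F [ 0.9 -0.5 -0.6]
hx 0.0145 dist at lever angles zero-crossings deg [np.float64(91.5), np.float64(-28.0)] r 0.0428
hx 0.009 dist at lever angles zero-crossings deg [np.float64(98.0), np.float64(-31.5)] r 0.0428
90 [0.5519 0.0286]
80 [0.556  0.0315]
70 [0.5611 0.0339]
60 [0.5669 0.0353]
50 [0.5734 0.0354]
40 [0.5802 0.0341]
30 [0.5868 0.0312]
20 [0.593  0.0268]
10 [0.5981 0.0208]
0 [0.6019 0.0136]
-10 [0.6047 0.0097]
-20 [0.607  0.0049]
-30 [ 0.6084 -0.0008]
```

```bash
python3 -m inch '[1,0,0.001,0.007,0,0,0, 1,0,0.003,0,0,0,0, 1,0,0.003,0,0,0,0, 1,0,0.003,0,0,0,0, 1,0.001,0.003,0,0,0,0, 1,0,0.003,0,0,0,0]'; python3 -c "
from wp import *
st()"
```

```text
t: 5.05
position: [0.566, 0.0339, 0.0947]
tcp_rot: [[0.001, 1.0, 0.008], [1.0, -0.001, -0.001], [-0.001, 0.008, -1.0]]
contact_force: [-1.1, -0.4, -0.0]
width: -0.0002
pos [0.566  0.0339 0.0947] z-axis [ 0.008 -0.001 -1.   ] F [-1.1 -0.4 -0. ]
hx 0.0145 dist at lever angles zero-crossings deg [np.float64(56.0), np.float64(-44.0)] r 0.0375
hx 0.009 dist at lever angles zero-crossings deg [np.float64(66.5), np.float64(-51.5)] r 0.0375
```

```bash
cat > look.py <<'E'
import sys
from h import *
n=sys.argv[1]
g=grab('wrist');w=cv2.resize(g['frame'][100:290,150:400],None,fx=2.4,fy=2.4,interpolation=cv2.INTER_CUBIC)
cv2.imwrite('pics/%s.png'%n,w[:,:,::-1])
s=observe();print('pos',s['position'].round(4),'z',s['tcp_rot'][:,2].round(3),'F',np.round(s['contact_force'],1))
E
python3 look.py w2
```

```text
pos [0.5667 0.0338 0.0947] z [ 0.009 -0.001 -1.   ] F [-0.7 -0.5  0.6]
```

View pics/w2.png

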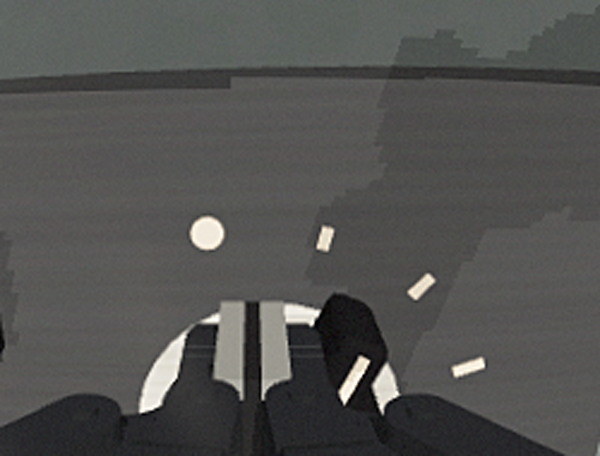

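```bash
python3 -m inch '[1,0.0005,0.003,0.002,0,0,0, 1,0.0005,0.003,0,0,0,0, 1,0,0.003,0,0,0,0, 1,0,0.002,0,0,0,0]'; python3 look.py w3
```

```text
t: 5.43
position: [0.5798, 0.0352, 0.0932]
tcp_rot: [[0.001, 1.0, 0.011], [1.0, -0.001, -0.0], [-0.0, 0.011, -1.0]]
contact_force: [0.3, 0.7, 0.1]
width: -0.0
pos [0.5801 0.0352 0.0932] z [ 0.011 -0.    -1.   ] F [-0.6  0.2  0.4]
```

View pics/w3.png

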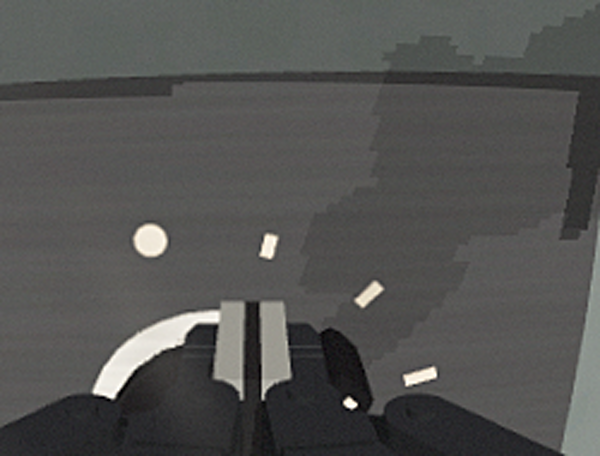

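```bash
python3 -m inch '[1,-0.001,0.003,0.001,0,0,0, 1,-0.002,0.003,0,0.6,0,0, 1,-0.002,0.003,0,0,0,0, 1,-0.001,0.001,0,0,0,0]'; python3 look.py w4
```

```text
t: 5.82
position: [0.5904, 0.029, 0.0921]
tcp_rot: [[0.001, 1.0, -0.002], [1.0, -0.001, 0.0], [0.0, -0.002, -1.0]]
contact_force: [-0.5, 0.8, 0.3]
width: 0.0003
pos [0.5905 0.0289 0.0921] z [-0.001  0.    -1.   ] F [-1.  -0.7 -0.6]
```

View pics/w4.png

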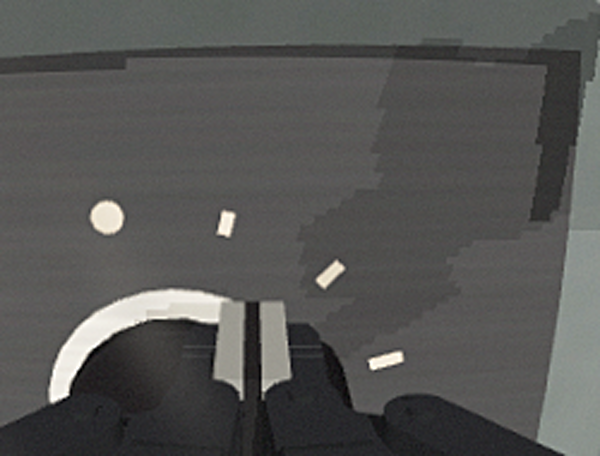

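```bash
cat > look2.py <<'E'
import sys
from h import *
n=sys.argv[1]
a=[]
g=grab('scene')
R=0
w=cv2.resize(g['frame'][150:240,260:370],None,fx=7,fy=6.6,interpolation=cv2.INTER_CUBIC)
t=np.radians(1.206);Rm=np.array([[np.cos(t),-np.sin(t)],[np.sin(t),np.cos(t)]])
for k in range(8):
  an=np.radians(105-30*k);p=Rm@[.046*np.cos(an),.046*np.sin(an)]+[.5699,-.0034]
  u,v=proj(g,[*p,.107]);cv2.circle(w,(int((u+.5-260)*7),int((v+.5-150)*6.6)),4,(255,0,0) if k!=5 else (0,255,0),-1)
cv2.imwrite('pics/%s.png'%n,w[:,:,::-1])
E
python3 look2.py s4
```

```text
(no output)
```

View pics/s4.png

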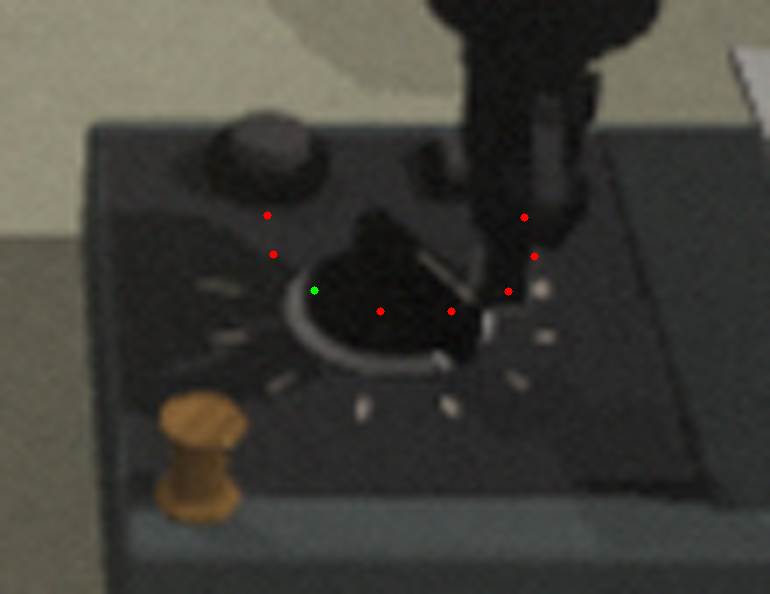

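```bash
python3 -m inch '[1,-0.002,0.003,0,0,0,0, 1,-0.002,0.002,0,0,0,0, 1,-0.0005,0.0005,0,0,0,0]'; python3 look2.py s5; python3 -c "
from wp import *
st()"
```

```text
t: 6.17
position: [0.5964, 0.024, 0.0922]
tcp_rot: [[0.001, 1.0, -0.001], [1.0, -0.001, -0.0], [-0.0, -0.001, -1.0]]
contact_force: [1.0, 0.1, -0.3]
width: 0.0004
pos [0.5964 0.024  0.0922] z-axis [-0.001 -0.    -1.   ] F [-0.3 -1.5  0.5]
hx 0.0145 dist at lever angles zero-crossings deg [np.float64(14.5)] r 0.0381
hx 0.009 dist at lever angles zero-crossings deg [np.float64(16.5)] r 0.0381
```

View pics/s5.png

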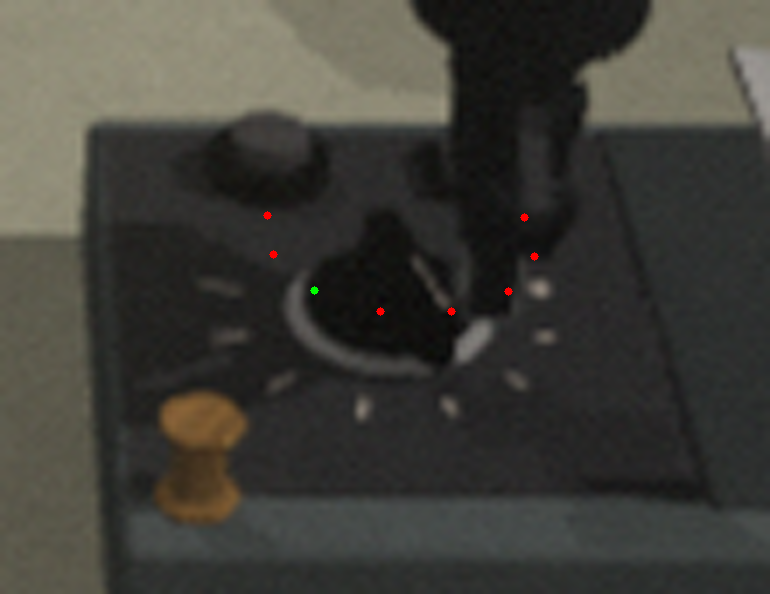

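```bash
python3 -m inch '[1,-0.003,0.003,0,0,0,0, 1,-0.003,0.002,0,0,0,0, 1,-0.003,0.001,0,0,0,0, 1,-0.002,0.0005,0,0,0,0]'; python3 look2.py s6; python3 -c "
from wp import *
st()"
```

```text
t: 6.55
position: [0.6028, 0.0128, 0.092]
tcp_rot: [[0.0, 1.0, -0.002], [1.0, -0.0, 0.001], [0.001, -0.002, -1.0]]
contact_force: [-0.5, 0.4, 0.1]
width: 0.0002
pos [0.6029 0.0124 0.092 ] z-axis [-0.002  0.001 -1.   ] F [-0.  -0.9  0.3]
hx 0.0145 dist at lever angles zero-crossings deg [np.float64(-3.5)] r 0.0366
hx 0.009 dist at lever angles zero-crossings deg [np.float64(-2.5)] r 0.0366
```

View pics/s6.png

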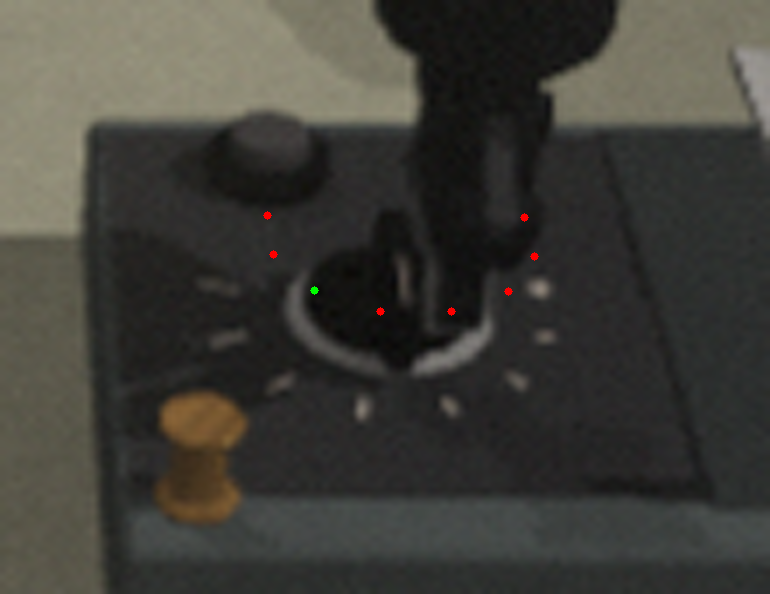

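```bash
python3 -m inch '[1,-0.002,0.001,0,0,0,0, 1,-0.0015,0.001,0,0,0,0, 1,0,0,0,0,0,0]'; python3 look2.py s7; python3 -c "
from wp import *
st()"
```

```text
t: 6.85
position: [0.6054, 0.008, 0.0922]
tcp_rot: [[0.001, 1.0, -0.001], [1.0, -0.001, 0.0], [0.0, -0.001, -1.0]]
contact_force: [-0.2, 0.5, -0.0]
width: -0.0001
pos [0.6054 0.0081 0.0922] z-axis [-0.001  0.    -1.   ] F [1.  0.1 1.3]
hx 0.0145 dist at lever angles zero-crossings deg [np.float64(-15.0)] r 0.0373
hx 0.009 dist at lever angles zero-crossings deg [np.float64(-12.0)] r 0.0373
```

View pics/s7.png

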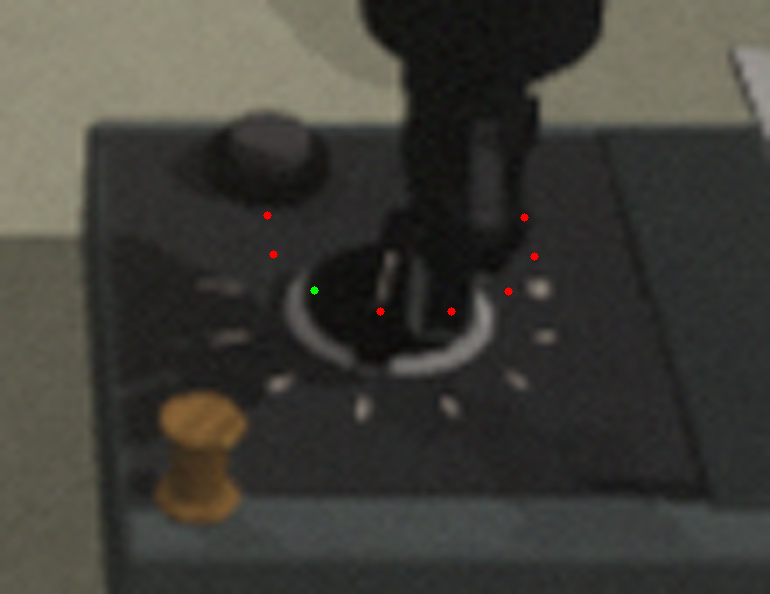

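```bash
python3 -m inch '[1,-0.003,0.001,0,0,0,0, 1,-0.003,0.001,0,0,0,0, 1,-0.002,0,0,0,0,0, 1,-0.001,0,0,0,0,0, 1,0,0,0,0,0,0]'; python3 look2.py s8; python3 -c "
from wp import *
st()"
```

```text
t: 7.32
position: [0.6074, -0.0009, 0.0922]
tcp_rot: [[0.0, 1.0, -0.001], [1.0, -0.0, 0.002], [0.002, -0.001, -1.0]]
contact_force: [0.3, 1.2, -0.0]
width: -0.0001
pos [ 0.6074 -0.0009  0.0922] z-axis [-0.001  0.001 -1.   ] F [ 0.5  0.1 -1. ]
hx 0.0145 dist at lever angles zero-crossings deg [np.float64(-34.0)] r 0.0376
hx 0.009 dist at lever angles zero-crossings deg [np.float64(-28.0)] r 0.0376
```

View pics/s8.png

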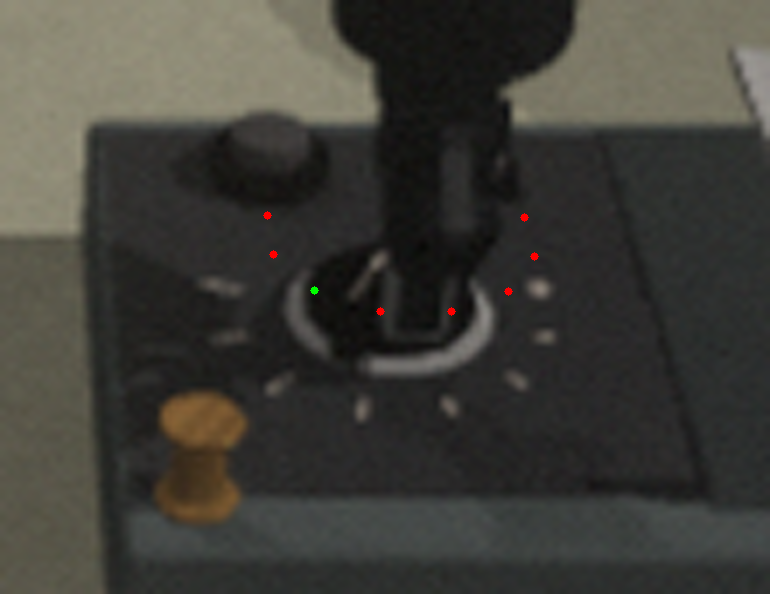

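```bash
python3 -m inch '[1,-0.002,0,0,0,0,0, 1,-0.001,0,0,0,0,0, 1,0,0,0,0,0,0]'; python3 look2.py s9; python3 -c "
from wp import *
st()"
```

```text
t: 7.62
position: [0.6075, -0.0044, 0.0923]
tcp_rot: [[0.0, 1.0, -0.001], [1.0, -0.0, 0.001], [0.001, -0.001, -1.0]]
contact_force: [-0.4, 0.2, 0.1]
width: -0.0001
pos [ 0.6074 -0.0044  0.0922] z-axis [-0.001  0.001 -1.   ] F [-0.1 -0.2 -0.7]
hx 0.0145 dist at lever angles zero-crossings deg [np.float64(-40.5)] r 0.0376
hx 0.009 dist at lever angles zero-crossings deg [np.float64(-33.5)] r 0.0376
```

View pics/s9.png

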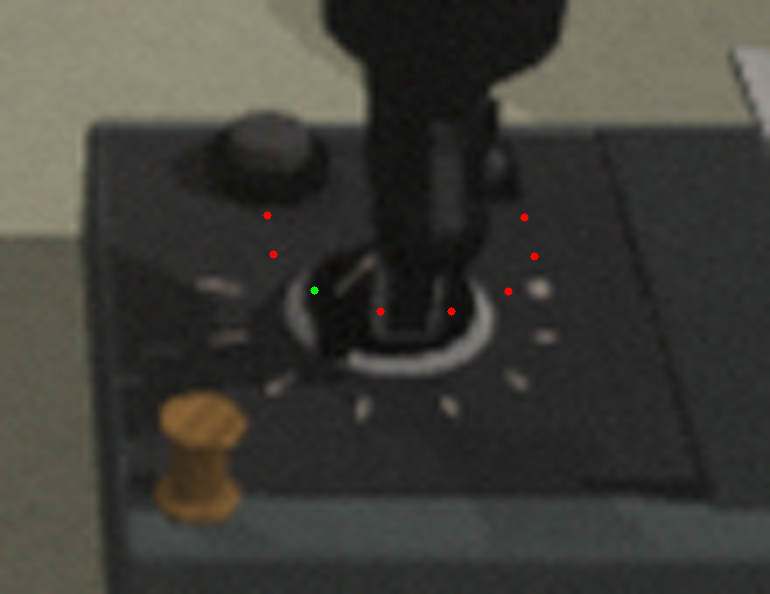

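```bash
python3 -m inch '[1,-0.001,0,0,0,0,0, 1,-0.0005,0,0,0,0,0, 1,0,0,0,0,0,0]'; python3 look2.py s10; python3 -c "
from wp import *
st()"
```

```text
t: 7.92
position: [0.6075, -0.0062, 0.0923]
tcp_rot: [[0.0, 1.0, -0.001], [1.0, -0.0, 0.0], [0.0, -0.001, -1.0]]
contact_force: [-0.7, 0.3, -0.4]
width: -0.0004
pos [ 0.6075 -0.0062  0.0923] z-axis [-0.001  0.    -1.   ] F [-0.5 -0.5  0.9]
hx 0.0145 dist at lever angles zero-crossings deg [np.float64(-43.5)] r 0.0377
hx 0.009 dist at lever angles zero-crossings deg [np.float64(-36.5)] r 0.0377
```

View pics/s10.png

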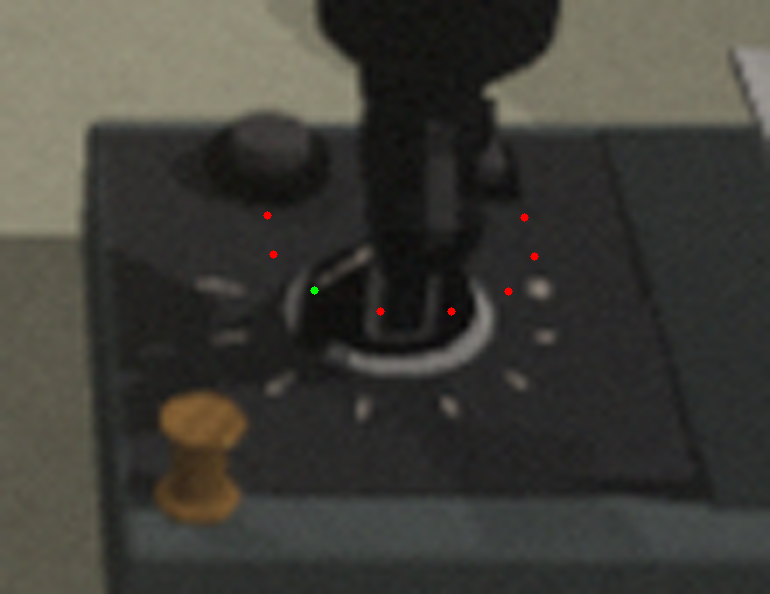

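```bash
python3 -m inch '[1,0.004,0.002,0,0,0,0, 1,0.004,0.002,0,0,0,0, 1,0,0,-0.02,0,0,0, 1,0,0,-0.025,0,0,0, 1,0,-0.03,-0.01,0,0,0, 1,-0.01,-0.035,0,0,0,0, 1,-0.02,-0.03,0,0,0,0, 1,-0.01,-0.02,0,0,0,0, 1,0,0,0,0,0,0]'; python3 look2.py s11; python3 -c "
from wp import *
st();g=grab('wrist','w11.png')
i=cv2.imread('pics/w11.png');cv2.imwrite('pics/w11.png',cv2.resize(i,None,fx=1.5,fy=1.5))"
```

```text
t: 8.72
position: [0.4951, -0.035, 0.1489]
tcp_rot: [[-0.003, 1.0, 0.0], [1.0, 0.003, 0.001], [0.001, 0.0, -1.0]]
contact_force: [0.2, 0.5, 0.4]
width: -0.0003
pos [ 0.4967 -0.0345  0.1491] z-axis [ 0.001  0.001 -1.   ] F [ 2.2 -0.3  0.3]
hx 0.0145 dist at lever angles zero-crossings deg [np.float64(40.5)] r 0.0796
hx 0.009 dist at lever angles zero-crossings deg [np.float64(38.0)] r 0.0796
```

View pics/s11.png

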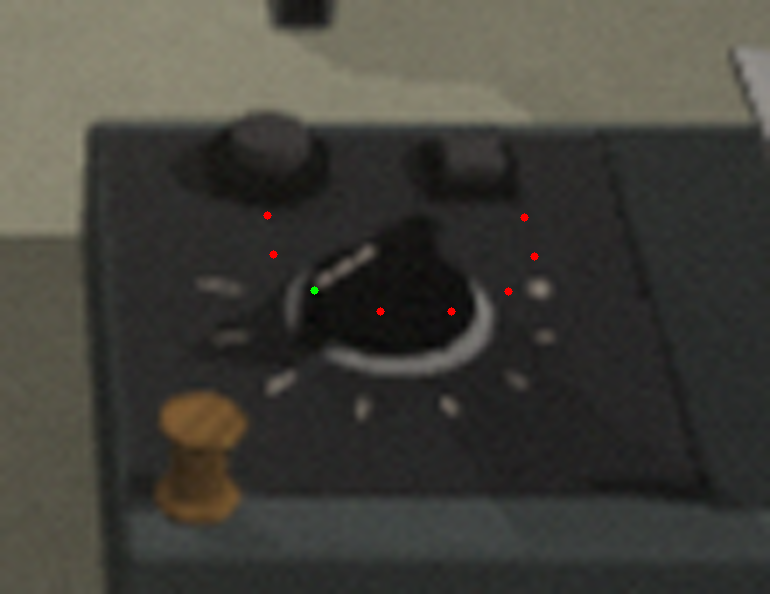

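View pics/w11.png

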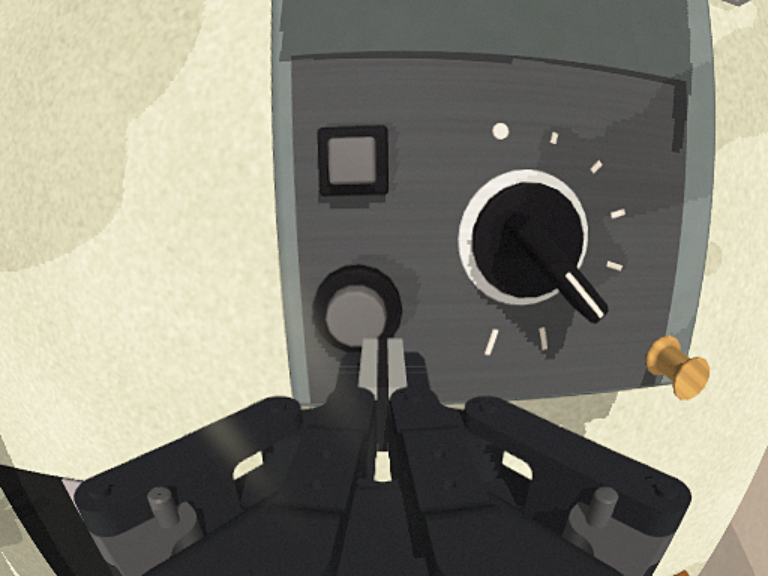

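```bash
python3 -m inch '[1,-0.004,-0.012,0,0,0,0, 1,-0.001,-0.002,0.012,0,0,0, 1,0,0,0.014,0,0,0, 1,0,0,0.01,0,0,0, 1,0,0,0,0,0,0]'; python3 -c "
from wp import *
st()"; python3 look2.py s12
```

```text
t: 9.23
position: [0.49, -0.0367, 0.1124]
tcp_rot: [[-0.006, 1.0, 0.006], [1.0, 0.006, 0.001], [0.001, 0.006, -1.0]]
contact_force: [-0.5, 0.3, -1.0]
width: -0.0002
pos [ 0.49   -0.0367  0.1124] z-axis [ 0.006  0.001 -1.   ] F [-0.5  0.3 -1. ]
hx 0.0145 dist at lever angles zero-crossings deg [np.float64(38.5)] r 0.0866
hx 0.009 dist at lever angles zero-crossings deg [np.float64(36.5)] r 0.0866
```

View pics/s12.png

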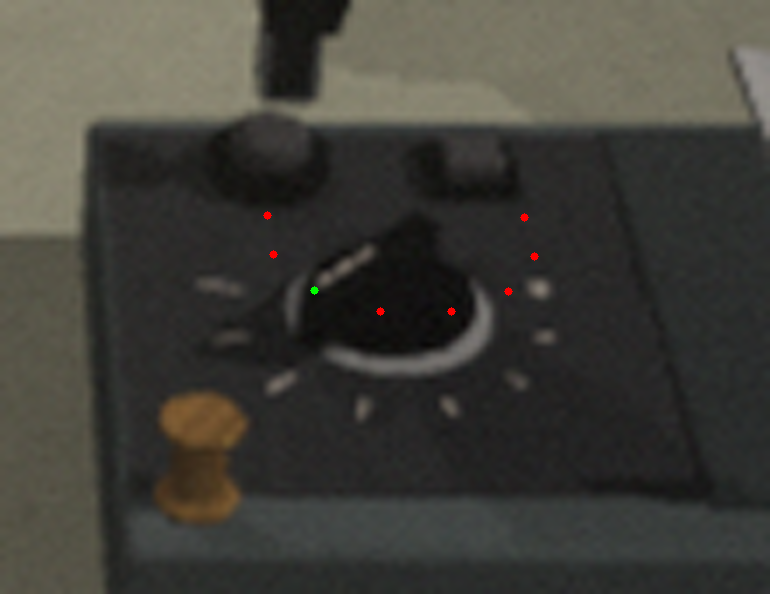

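```bash
python3 -m inch '[1,-0.002,-0.004,0,0.3,0,0, 1,-0.002,-0.003,0,0,0,0, 1,0,-0.001,0.005,0,0,0, 1,0,0,0.006,0,0,0, 1,0,0,0,0,0,0]'; python3 -c "
from wp import *
st()"; python3 look.py w13
```

```text
t: 9.7
position: [0.4843, -0.0404, 0.1032]
tcp_rot: [[-0.007, 1.0, 0.004], [1.0, 0.007, 0.001], [0.001, 0.004, -1.0]]
contact_force: [-0.4, 0.1, -0.1]
width: 0.0
pos [ 0.4843 -0.0404  0.1032] z-axis [ 0.004  0.001 -1.   ] F [-0.4  0.1 -0.1]
hx 0.0145 dist at lever angles zero-crossings deg [np.float64(38.5)] r 0.0932
hx 0.009 dist at lever angles zero-crossings deg [np.float64(36.0)] r 0.0932
pos [ 0.4845 -0.0404  0.1036] z [ 0.004  0.001 -1.   ] F [0.4 0.8 0.8]
```

View pics/w13.png

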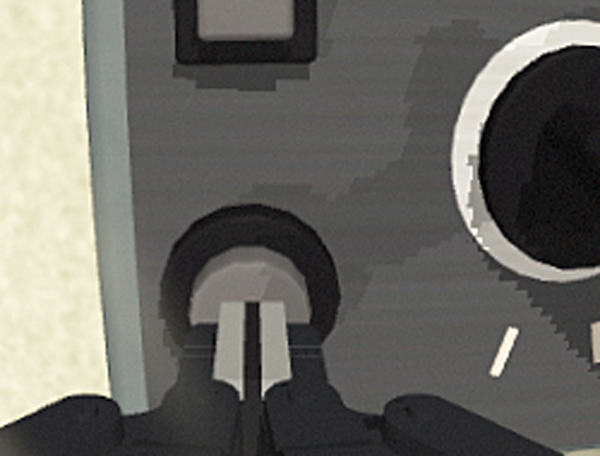

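```bash
python3 -m inch '[1,0,-0.001,0.006,0,0,0, 1,0,0,0.004,0,0,0, 1,0,0,0.003,0,0,0, 1,0,0,0.003,0,0,0, 1,0,0,0.002,0,0,0, 1,0,0,0.001,0,0,0]'; python3 -c "
from wp import *
st()"
```

```text
t: 10.25
position: [0.4845, -0.0405, 0.0853]
tcp_rot: [[-0.007, 1.0, 0.007], [1.0, 0.007, 0.001], [0.001, 0.007, -1.0]]
contact_force: [-17.4, 1.2, 43.4]
width: -0.0
pos [ 0.4845 -0.0405  0.0853] z-axis [ 0.007  0.001 -1.   ] F [-17.4   1.2  43.4]
hx 0.0145 dist at lever angles zero-crossings deg [np.float64(38.5)] r 0.0931
hx 0.009 dist at lever angles zero-crossings deg [np.float64(36.5)] r 0.0931
```

```bash
python3 -m inch '[1,0,0,-0.004,0,0,0, 1,0,0,-0.015,0,0,0, 1,0,0,-0.025,0,0,0, 1,0,0,-0.025,0,0,0, 1,0,-0.02,-0.03,0,0,0, 1,0,-0.03,-0.03,0,0,0, 1,0,-0.03,-0.01,0,0,0, 1,0,-0.01,0,0,0,0, 1,0,0,0,0,0,0, 1,0,0,0,0,0,0]'; python3 look2.py s14; python3 -c "
from wp import *
st();g=grab('wrist','w14.png');g=grab('top','t14.png')
a=cv2.imread('pics/t14.png');cv2.imwrite('pics/t14c.png',cv2.resize(a[110:250,100:390],None,fx=2.7,fy=2.7,interpolation=cv2.INTER_CUBIC))"
```

```text
t: 11.08
position: [0.3898, -0.0411, 0.2288]
tcp_rot: [[-0.007, 1.0, 0.007], [1.0, 0.007, 0.001], [0.001, 0.007, -1.0]]
contact_force: [0.5, -0.8, -1.0]
width: 0.0002
pos [ 0.39   -0.0411  0.2285] z-axis [ 0.006  0.001 -1.   ] F [ 1.1  0.3 -0.2]
hx 0.0145 dist at lever angles zero-crossings deg [np.float64(18.5)] r 0.1838
hx 0.009 dist at lever angles zero-crossings deg [np.float64(18.0)] r 0.1838
```

View pics/s14.png

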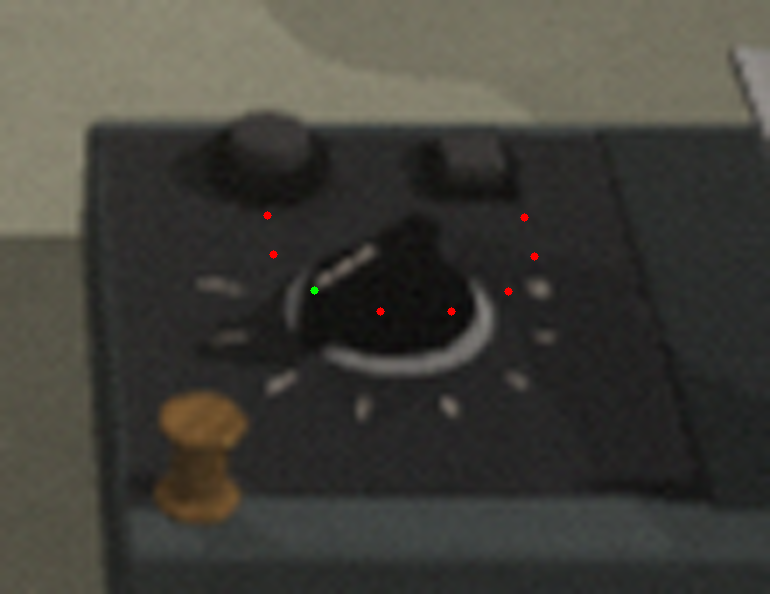

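View pics/w14.png

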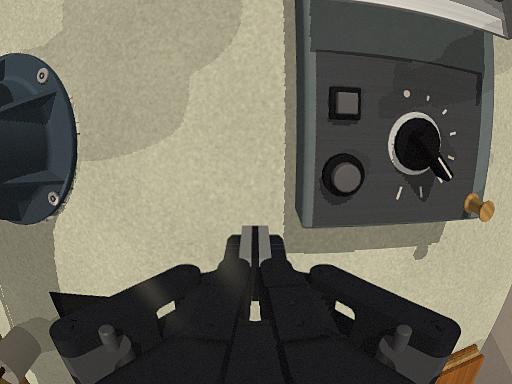

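View pics/t14c.png

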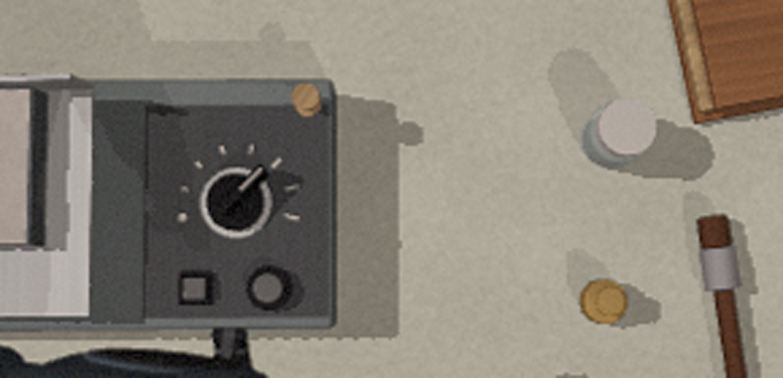

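The pictures show the lever at the fifth bar (top crop: lever tip (263,170), bar 5 (277,162)). The start button and stop key are up, the loose things are where they were, and the arm is clear.

```bash
python3 -c "
from bench import finish_job
print(finish_job())"
```

```text
the job is handed in; nothing more can be done
None
```

I set the selector to speed five and pressed start once, then handed the job in; it reports no verdict.

- **Selector:** It started at speed 1. I pushed the lever with the shut fingertips through four clicks, checking the camera pictures along the way. Measured side forces during the push stayed at about 1 N. The scene, wrist and top views all show the lever on the fifth bar.
- **Start button:** I pressed it fully down at about 10.2 s. It met its stop with about 43 N up and 17 N sideways at the wrist, harder than needed but well under the 120 N limit. The 40 N limit covers only the arm and gripper body, and this was the fingertips. I did not read the button's travel itself. The tip reached 85.3 mm, just below the fully-down height of 86 mm.
- **Last checks:** The final pictures show start and stop both up, and the spool, jar, brush and weight where they were. The arm was clear at 229 mm height, its contact force at noise level, about 11 s into the 54 s allowed.

One thing disagreed along the way: the clicks jumped a little later than half-way, so the last one needed a few extra millimetres of push.

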